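# Preload a hairspring winder to its red ratchet tooth

## Task

Two hairspring winders stand on the gauge repair desk. On the one with the brass knob, turn the knob clockwise, seen from above, until the red tooth of its ratchet wheel has just clicked past the pawl and not a tooth further, then let go so that the red tooth's steep face rests caught on the pawl. Leave the winder with the black knob as it is set.

Things in the scene. Friction and masses are not known exactly. Their poses are not given: they have to be found in the camera images.
- brass_knob (a point): Round fluted brass knob of the winder to use, 40 mm across, 35 mm tall, top 85 mm above the desk; grip it across any direction. This point is on its vertical turning axis, half-way up (68 mm above the desk). Below it: a neck 24 mm across and 10 mm high, then the ratchet wheel it turns (96 mm across, top 40 mm above the desk), on a green 150 mm square base plate fixed to the desk.
- brass_wheel (a joint): Angle (rad) of brass knob and wheel, growing clockwise from above. 12 saw teeth 0.524 apart, one red. 0 = red tooth caught on the pawl. Starts caught at -0.524 or -1.047 (may still be dropping on to it for 0.5 s). A spring (0.08 to 0.15 N m) turns it back anticlockwise on to the last tooth passed: let go from 0.05 to 0.45 it falls to 0; beyond 0.5 the next tooth catches, no way back.
- brass_catch (a point): Where the tip of the sprung brass pawl of the brass-knobbed winder rests on the wheel: 42 mm from the knob's axis, 40 mm above the desk. The pawl is 50 mm long, hinged on a post on the base plate; nothing of it is higher than 45 mm. The caught tooth lies just clockwise of this point. It takes about 0.25 N m to turn a tooth past it.
- black_wheel (a joint): Angle (rad) of the knob and wheel of the other winder, the same but for its black knob; growing clockwise from above. It starts caught two teeth short of its own red tooth (-1.047, after dropping on to it in the first 0.5 s) and must stay on that tooth.
Things that resemble listed ones, but are neither listed nor needed, are in the scene too. What is shaped like the part that bears brass_knob but purple is not meant. What is shaped like the part that bears black_wheel but purple is not meant.

How it is judged:
At the end, for the whole second after the job is handed in: The brass-knobbed wheel is at rest within 0.17 rad (10 degrees) of 0, its red tooth caught on the pawl, and the black-knobbed wheel is still on the tooth it started on (between -1.3 and -0.75 rad) (value of joint brass_wheel between -0.17 and 0.17 rad and velocity of joint brass_wheel between -0.1 and 0.1 rad/s and value of joint black_wheel between -1.3 and -0.75 rad); the robot touches nothing.
It fails at once if the black-knobbed wheel is wound on to another tooth (value of joint black_wheel above -0.55 rad).
It also fails if it takes over 37 s, if anything falls off the work surface, if the arm or the gripper's body presses on something with over 40 N, if the wrist force passes 120 N, or if a joint passes its speed limit or range.

## Robot

A 6-joint arm with a two-finger parallel gripper is mounted at the origin on the work surface. World frame = base frame: x ahead of the robot, y to its left, z up, the work surface at z = 0. Lengths are in m, angles in rad, forces in N, time in s.
With the tool pointing down it reaches from about 0.375 to 0.9 m from the base axis. Payload 3.1 kg.
Tool frame: the origin (TCP) lies at the very end of the fingers, on their centre line; the grasp point (between the pads) lies 19 mm behind it; z points along the fingers, y is the line along which they close (so a half turn about z gives the same grasp; the last joint's range is limited). The gripper opens to 85 mm and grips with 20 to 120 N. Pads are 22 mm wide; open, the fingers measure 114 mm over their backs; the gripper's body (76 mm by 85 mm) begins 54 mm behind the grasp point. The pads swing forward as they close: fully open they stand 13 mm farther back than shut.
Start: joints at [-1.512, 0.527, 1.433, -0, 1.181, -0.178], TCP at [0.147, -0.608, 0.231] pointing down, gripper open.
Joint ranges: [-3.08, 3.08], [-0.75, 2.2], [0.22, 2.44], [-1.43, 4.57], [0, 2.65], [-2.85, 2.85]. Speed limits (rad/s): [2.79, 2.79, 3.14, 3.14, 3.14, 3.14].

## Interface

Orientations are given as a unit quaternion [x, y, z, w].
In Python, from plant import robot gives the robot as it stands. The module is installed in compiled form; this text tells all that it offers. Calls block until the motion is done:
- robot.move_ptp(position, orientation): joint-space move of the TCP to a pose.
- robot.movel(position, orientation=None, v=0.15): straight line of the TCP; orientation=None keeps the orientation; v is the mean speed in m/s.
- robot.movej(angles): joint-space move.
- robot.move_gripper(opening, force=None): opening from 0.0 (shut) to 1.0 (fully open); force is the grip in N (None keeps the last); returns when the fingers have stopped.
- robot.wait(seconds).
- robot.inverse_kinematics(position, orientation): joint angles nearest the present ones, or None.
- robot.read_camera(name): name is "scene" or "top"; returns a dict with "color" (480x640x3 uint8, red, green, blue), "mtx" (3x3 intrinsics, pixels), "k1" (the pictures are not rectified: a ray, as slopes to the right and down, at radius r is drawn at 1 + k1 r^2 times it, then the intrinsics apply), "world_from_camera" (4x4, takes a point from camera to world coordinates). Camera axes: x right, y up, looking along -z (the intrinsics and any distortion apply to the point x, -y, -z); pixel columns grow to the right and rows downward; lengths in m; the calibration is good to about 2 mm. A picture is of the moment at which its call begins. There is no depth.
A pose or a line that the arm cannot do raises robot.IKError and nothing moves.
- robot.sign_off(): hands the job in; it is judged then, once.
Readings, each from a call of its own:
- robot.read_clock(): time.
- robot.read_joint_positions(): joint angles.
- robot.read_joint_velocities(): joint speeds.
- robot.read_joint_torque(): joint torques, N m.
- robot.read_tool_pos(): TCP position.
- robot.read_tool_rot(): TCP orientation.
- robot.read_contact_force(): force on the tool from outside, world axes, zero at the start.
- robot.read_wrist_torque(): the same for the moment, N m.
- robot.read_opening(): opening from 0.0 (shut) to 1.0 (fully open).
- robot.read_finger_force(): force on a finger pad.
Only numpy, scipy, OpenCV 4.12 (cv2) and the standard library are available. Lean on these libraries where they do the work, as an engineer would, in place of code of your own. Each camera call takes 0.05 s, during which the arm holds its last target. There are 200 camera calls.

## Working session

There is one attempt and no reset: what is moved stays moved. The work goes in short steps, each a Python script; the robot and the scene stay as the last script left them, time stands still between calls to the robot, and variables do not carry over. Pictures are saved under pics/ and viewed, at most 10 in all, crops included, and the job is handed in when it is done.

```bash
mkdir -p pics; python3 - <<'E'
from plant import robot
import cv2
robot.wait(0.5)
for n in("top","scene"):
    c=robot.read_camera(n); cv2.imwrite(f"pics/{n}0.png",c["color"][:,:,::-1]); print(n,c["mtx"].tolist(),c["k1"],c["world_from_camera"].round(4).tolist())
print(robot.read_clock(),robot.read_tool_rot(),robot.read_wrist_torque())
E
```

```text
top [[493.36727061797086, 0.0, 312.2432075180091], [0.0, 493.36727061797086, 240.9784979637186], [0.0, 0.0, 1.0]] -0.09629384639760377 [[-0.0109, 0.996, -0.0888, 0.3737], [-0.9996, -0.0132, -0.0253, -0.0365], [-0.0263, 0.0885, 0.9957, 0.8821], [0.0, 0.0, 0.0, 1.0]]
scene [[584.1529621157271, 0.0, 323.63750927937343], [0.0, 584.1529621157271, 243.0079581769953], [0.0, 0.0, 1.0]] -0.11280247389743518 [[0.6176, -0.67, 0.4119, 0.8245], [0.7863, 0.536, -0.3072, -0.3047], [-0.0149, 0.5136, 0.8579, 0.8885], [0.0, 0.0, 0.0, 1.0]]
0.6 [ 9.92999900e-01  1.18115187e-01 -1.14389596e-05  7.04767696e-06] [-0.04993844  0.00450281 -0.01536463]
```

View pics/top0.png

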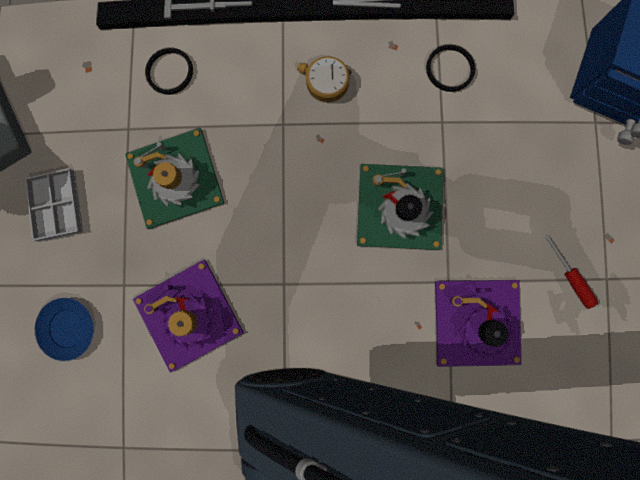

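View pics/scene0.png

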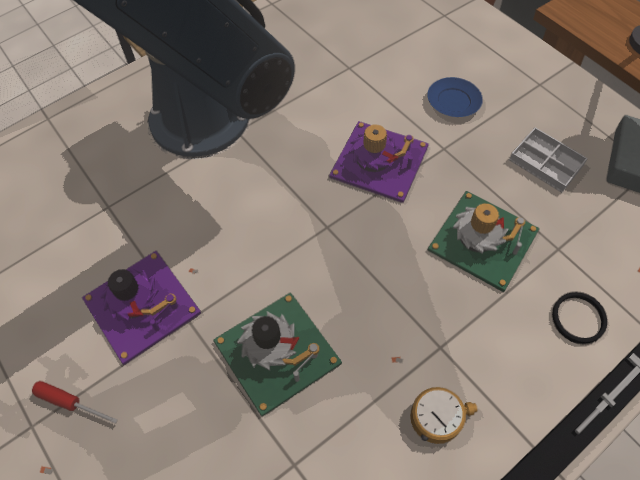

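The green winder with the brass knob is at top (166,174) and scene (486,215). The black-knobbed green one is at top (409,207), well clear of it. Next I'll enlarge the brass winder.

```bash
python3 - <<'E'
import cv2,numpy as np
a=cv2.imread("pics/top0.png")[120:235,120:230]; b=cv2.imread("pics/scene0.png")[185:300,425:545]
f=lambda i:cv2.resize(i,(400,400*i.shape[0]//i.shape[1]),interpolation=cv2.INTER_CUBIC)
a,b=f(a),f(b); h=min(len(a),len(b)); cv2.imwrite("pics/crop0.png",np.hstack([a[:h],b[:h]])); print(a.shape,b.shape)
E
```

```text
(418, 400, 3) (383, 400, 3)
```

View pics/crop0.png

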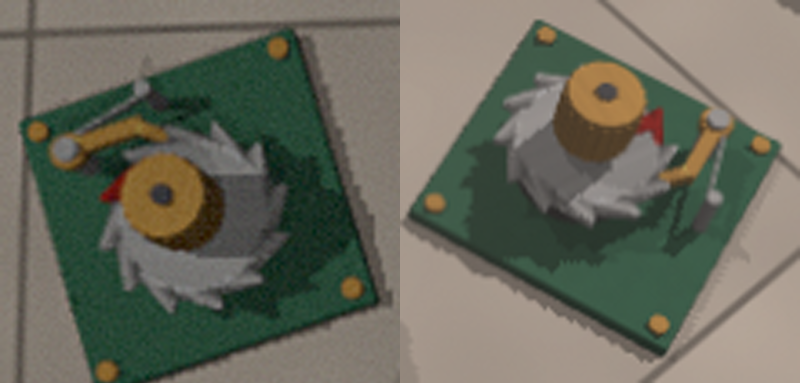

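```bash
cat > h.py <<'E'
import numpy as np,cv2
from plant import robot
def ray(c,px):
    d=np.array([c["k1"],0,0,0,0]); # radial model
    u=cv2.undistortPoints(np.array([[px]],float),c["mtx"],d)[0,0]
    T=c["world_from_camera"]; return T[:3,3],T[:3,:3]@np.array([u[0],-u[1],-1])
def at(c,px,z):
    o,d=ray(c,px); return o+d*(z-o[2])/d[2]
def snap(n,f):
    c=robot.read_camera(n); cv2.imwrite(f,c["color"][:,:,::-1]); return c
E
python3 - <<'E'
from h import *
t=robot.read_camera("top");s=robot.read_camera("scene")
k=[at(t,(164.6,173.6),.085),at(s,(486.5,212.6),.085)]
p=[at(t,(165.4,156.6),.04),at(s,(504.5,238.1),.04)]
r=[at(t,(148.3,174.5),.038),at(s,(502.1,218.6),.038)]
print(*k,*p,*r,sep="\n")
m=np.mean(k,0)[:2]
for q in p+r:
    d=q[:2]-m; print(np.linalg.norm(d),np.degrees(np.arctan2(d[1],d[0])))
q=[at(t,(409,207),.085)]; print("black",q, "base r",np.hypot(*m))
# purple brass
print(at(t,(181,323),.085))
E
```

```text
[0.56129151 0.22971153 0.085     ]
[0.56154249 0.23090446 0.085     ]
[0.60267532 0.24406257 0.04      ]
[0.60280864 0.24696656 0.04      ]
[0.57148173 0.27515696 0.038     ]
[0.57219857 0.27467747 0.038     ]
0.04349066036143169 18.437196584924234
0.04461811054247139 21.922915422600894
0.045964428823567376 77.35158049981504
0.045660618499691295 76.34211245603082
black [array([ 0.4983326 , -0.17472501,  0.085     ])] base r 0.6068202546497818
[0.31375368 0.19861115 0.085     ]
```

The red tooth tip sits at about 77° and the pawl at about 20°. That is two teeth short, so the wheel is at -1.047. I'll grip and turn it about 1.3 rad clockwise, which means increasing joint 6.

```bash
python3 - <<'E'
from h import *
x,y=0.5614,0.2303
psi=np.arctan2(y,x)+0.7+np.pi/2
q=[np.cos(psi/2),np.sin(psi/2),0,0]
robot.move_ptp([x,y,.2],q)
print(robot.read_joint_positions(),robot.read_clock())
robot.movel([x,y,.053],v=.1)
print(robot.read_contact_force(),robot.read_tool_pos())
robot.move_gripper(0.0,force=60)
print(robot.read_opening(),robot.read_finger_force(),robot.read_contact_force(),robot.read_wrist_torque(),robot.read_clock())
snap("scene","pics/s1.png")
E
```

```text
[ 2.03990834e-01  5.39126801e-01  1.51167997e+00 -1.74733181e-04
  1.09067337e+00 -8.83961702e-01] 3.9667
[ 0.76833285  0.23767594 -0.48349709] [0.56190988 0.23042518 0.05366731]
0.4496001258105253 60.450984835624695 [0.71599872 4.53932776 4.04777889] [ 0.74093055 -0.00633993  0.07751809] 6.075
```

View pics/s1.png

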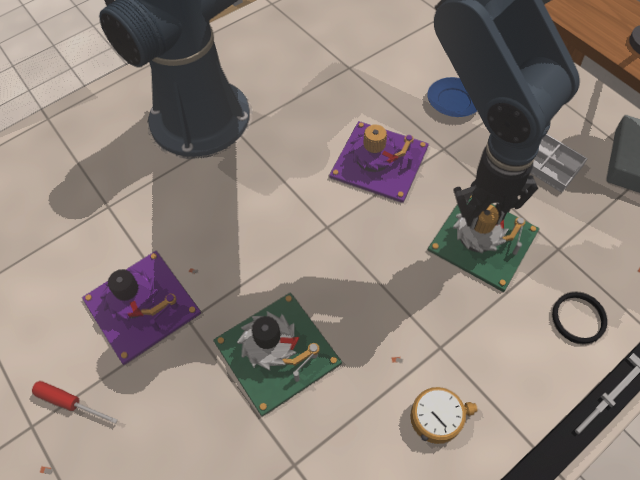

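The knob is gripped: opening 0.45, fingers on either side at scene (486,215). Now I'll turn it.

```bash
python3 - <<'E'
from h import *
j0=np.array(robot.read_joint_positions())
for a in (0.3,0.6,0.9,1.1,1.3):
    j=j0.copy(); j[5]+=a; robot.movej(j)
    print(a,robot.read_joint_positions()[5]-j0[5],robot.read_wrist_torque()[2],robot.read_contact_force(),robot.read_clock())
c=snap("scene","pics/s2.png")
i=cv2.imread("pics/s2.png")[185:300,425:545]; cv2.imwrite("pics/s2c.png",cv2.resize(i,None,fx=5,fy=5,interpolation=cv2.INTER_CUBIC))
E
```

```text
0.3 0.2970057987543562 0.02703596865891133 [-0.2028529   3.20849542  3.49799644] 6.5167
0.6 0.595773330141008 0.07288592337804813 [1.17840397 3.34182195 1.77553958] 6.9083
0.9 0.8953371487802784 0.10264902264039646 [-0.03181767  4.39111782  1.43693657] 7.3
1.1 1.0946170036247636 0.07087413440948162 [0.80725308 4.62192133 0.80934604] 7.6083
1.3 1.2941715612968887 0.062337118037032506 [1.74701406 4.52551915 0.69573077] 7.9167
```

View pics/s2c.png

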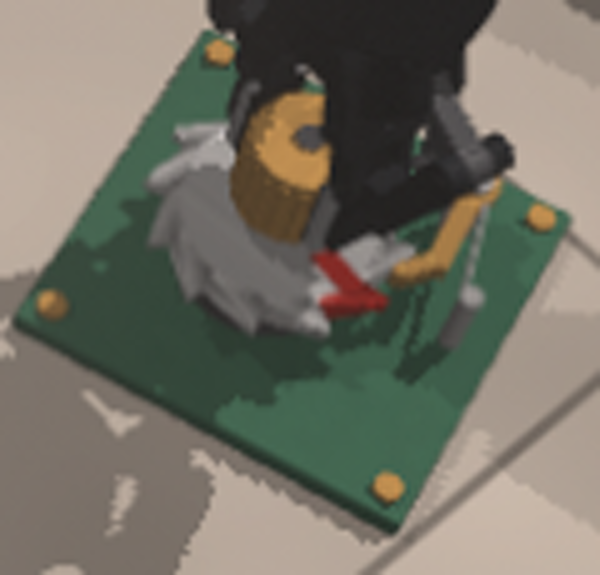

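The red tooth tip is at crop (388,300), past the pawl tip at (398,272). The next tooth tip, near (410,245), is still short of the pawl. I'll check the angle, then release and retreat.

```bash
python3 - <<'E'
from h import *
s=robot.read_camera("scene"); p=at(s,(502.5,244.9),.038); d=p[:2]-[.5614,.2303]
a=np.degrees(np.arctan2(d[1],d[0])); print("red angle",a,"wheel",-1.047+np.radians(76.8-a))
w=-1.047+np.radians(76.8-a)
if .08<w<.42:
    robot.move_gripper(1.0); robot.movel([.5614,.2303,.2],v=.15)
    robot.move_ptp([.45,0.0,.3],robot.read_tool_rot()); robot.wait(.3)
    ims=[]
    for n in("top","scene"):
        snap(n,f"pics/{n}3.png")
    print(robot.read_clock(),robot.read_contact_force())
    r=cv2.imread("pics/top3.png")[120:235,120:230]; b=cv2.imread("pics/scene3.png")[185:300,425:545]
    f=lambda i:cv2.resize(i,(400,400),interpolation=cv2.INTER_CUBIC)
    cv2.imwrite("pics/c3.png",np.hstack([f(r),f(b)]))
E
```

```text
red angle 6.157906907531827 wheel 0.18593711496391285
11.1333 [0.29259608 0.852025   0.26633508]
```

View pics/c3.png

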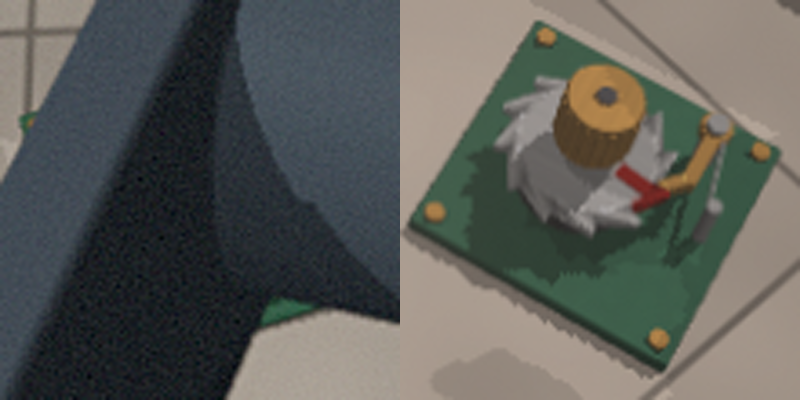

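The arm hides the winder in the top view. In the scene crop, the red tooth at (655,195) is caught on the pawl tip at (665,185), and the gripper is clear. Handing in.

```bash
python3 -c "
from plant import robot
print(robot.sign_off())"
```

```text
the job is handed in; nothing more can be done
None
```

I turned the brass knob clockwise two teeth and let go; the last picture shows its red tooth caught on the pawl, the arm never went near the black-knobbed winder, and I handed the job in at about 11 s (no verdict came back).

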